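Lock the test jig's shaft with its cross pin

ROBOT

A 6-joint arm with a two-finger parallel gripper is mounted at the origin on a cart in front of the work surface, level with it; the furniture and walls round the work are solid. World frame = base frame: x ahead of the robot, y to its left, z up, the work surface at z = 0. Lengths are in mm, angles in rad, forces in N, time in s.
With the tool pointing down it reaches from about 350 to 875 mm from the base axis. Payload 4.2 kg.
Tool frame: the origin (TCP) lies at the very end of the fingers, on their centre line; the grasp point (between the pads) lies 19 mm behind it; z points along the fingers, y is the line along which they close (so a half turn about z gives the same grasp; the last joint's range is limited). The gripper opens to 85 mm and grips with 20 to 120 N. Pads are 22 mm wide; open, the fingers measure 114 mm over their backs; the gripper's body (76 mm by 85 mm) begins 54 mm behind the grasp point. The pads swing forward as they close: fully open they stand 13 mm farther back than shut.
Start: joints at [-0.943, 0.385, 0.008, 0, -1.194, -0.259], TCP at [225.324, -582.948, 231.312] pointing down, gripper open.
Joint ranges: [-3.14, 3.14], [-1.21, 2.06], [-1.07, 1.41], [-3.16, 2.05], [-2.99, -0.16], [-3.1, 3.1]. Speed limits (rad/s): [2.79, 2.79, 3.14, 3.14, 3.14, 3.14].

INTERFACE

Orientations are given as a unit quaternion [x, y, z, w].
In Python, from bench import arm gives the robot as it stands. The module is installed in compiled form; this text tells all that it offers.
- The arm moves only by the tool drive_tool, never from a script. Its argument "targets" is a list of rows, each a list of 5 numbers: the closure, from -1 (fully open) to 1 (shut), then the shift along the tool's x, y, z in mm, then the turn about the tool's z in degrees. In form: [[grip, tx, ty, tz, roll], ...]. A call has 1 to 12 rows; each row is the pose to reach, as a shift and turn from the pose commanded when the call began, along the tool's axes at that moment; what a row does not reach only later rows make up. A row lasts 1/10 s, in which the tool goes at most 50 mm and 8.59 degrees, less where a joint would pass 70% of its speed; a pose out of reach is approached as far as the arm can. A call with a gripper value outside its range is refused whole. The fingers move at their own pace and stop on an object; the grip force is fixed at half the most. Time passes only in rows, so rows that repeat a pose let the fingers close. It gives the time, the measured TCP pose, the force, the opening and the grip force at its end, in the units of the state.
- arm.read_state(): the state, without advancing time (a new reading comes with each control period).
- arm.get_image(name): name is "scene" or "top" or "wrist"; returns the picture (480x640x3 uint8, blue, green, red); there is no depth.
- arm.camera_params(name): a dict with "fov_y" (degrees; the focal length in pixels is half the picture's height over the tangent of half this angle, whatever the lens; pixels are square), "cx", "cy" (the principal point, pixels), "rvec" (rotation vector, rad) and "tvec" (3), from world to camera coordinates, as OpenCV has them; the wrist camera has in their place "tool_from_camera" (4x4, takes a point from camera to tool coordinates, whose origin is the TCP and whose axes are the flange's). Camera axes: x right, y down, z forward; pixel columns grow to the right and rows downward; lengths in mm; the calibration is good to about 2 mm. A picture is of the moment at which its call begins: read the wrist's pose just before it. camera_params takes no time and is no camera call.
- arm.job_done(): hands the job in; it is judged then, once.
The state is a dict: "clock": time; "joints": joint angles; "joint_vel": joint speeds; "joint_efforts": joint torques, N m; "position": TCP position; "ee_rot": TCP orientation; "contact_force": force on the tool from outside, world axes, zero at the start; "wrist_torque": the same for the moment, N m; "gripper_width": finger opening in mm; "grasp_force": force on a finger pad.
Only numpy, scipy, OpenCV 4.12 (cv2) and the standard library are available. Lean on these libraries where they do the work, as an engineer would, in place of code of your own. Each camera call takes 0.05 s, during which the arm holds its last target. There are 200 camera calls.

TASK

Lock the shaft of the blue test jig: take the red-handled locking pin from its wooden stand, stand it in the bore on top of the housing, then turn the crank slowly away from the robot until you feel the pin fall into the shaft's hidden cross-hole and stop the crank. Then push the pin right home, collar flat on the housing. Force neither the crank nor the pin, and leave the other things on the table alone.

Things in the scene. Friction and masses are not known exactly. Their poses are not given: they have to be found in the camera images.
- jig: Test jig, screwed down: dark base plate 110 x 210 x 10 mm, blue steel housing 80 x 60 mm in plan, 103 mm high, and beside it a crank on a level shaft. Origin on the table below the shaft, 45 mm from the bore towards the crank. Axes: z up, y along the shaft from housing to crank, x the way the crank grip moves as joint crank grows.
- bore_mouth (a point): Centre of the mouth (chamfered 2 mm) of the 13.6 mm upright guide bore in the housing's flat top, 103 mm above the table; axes as the jig's. The bore runs down 30 mm and ends on the hidden 56 mm shaft, whose axis is 58 mm below the mouth. The shaft has a 13.6 mm cross-hole right through; it comes under the bore at one unseen crank angle between -0.1 and +0.3 rad.
- crank (a joint): Crank angle about the jig's y, rad: 0 arm upright, negative leaning to the jig's -x (robot's side); stops at -0.62 and +0.80; starts near the negative stop. It and the shaft clamped in it turn together with light friction (1 to 2 N at the grip) and stay where left.
- crank_axis (a point): Point on the shaft's axis in the middle plane of the crank arm, 45 mm above the table, 115 mm along the jig's +y from the bore; axes as the jig's. It does not move when the crank turns.
- crank_grip (a point): Centre of the black cylindrical crank grip, 22 mm thick and 34 mm long, lying along the jig's y, 65 mm from crank_axis (110 mm above the table with the arm upright). It can be pushed along x or pinched across x from above. It revolves freely on its spindle. On its way to upright it rises about 11 mm.
- crank_arm: Steel crank arm with the hidden shaft it carries; origin at crank_axis, z along the arm to the grip. Once the pin has dropped in, the crank has some 0.15 rad of play, then resists more and more (about 8 N per 0.1 rad): stop by 12 N at the grip. 45 N between pin and shaft (some 19 N at the grip) bends the pin and spoils the job; so does pressing it that hard onto the solid shaft.
- pin: Locking pin, 70 g, 125 mm long, upright at the start. Origin at the middle of its lower end, z up along it. Steel shank 12 mm thick, 90 mm long, its lowest 6 mm tapering to 6 mm; a collar 26 mm wide, 5 mm thick; a round red grip 18 mm thick, 30 mm tall.
- pin_grip (a point): Centre of the pin's red grip (18 mm thick), 110 mm above the pin's lower end and 15 mm below its top.
- pin_collar (a point): Centre of the underside of the pin's collar, 90 mm above its lower end. When the pin is fully home it lies at bore_mouth.
- pin_tip (a point): Centre of the pin's lower end. Standing on the solid shaft it is 30 mm below bore_mouth. As the cross-hole comes round (within some 0.15 rad) the pin falls by its own weight about 22 mm, on to a spring ball in the hole. Pressing it down (8 to 15 N) passes the ball and draws the shaft into line; fully home it is 90 mm below bore_mouth, and the ball holds it there.
- pin_stand: Fixed wooden block, 56 x 56 x 36 mm, origin under its centre, with a blind 28 mm deep hole in which the pin stands at the start (pin's lower end 8 mm above the table).
- tin_paste: Bystander: green round tin with white lid, 59 mm wide, 30 mm high; origin under its centre.
- weight_200: Bystander: brass-coloured knobbed weight, 28 mm wide, 46 mm high; origin under its centre.
- caliper: Bystander: steel caliper lying flat, 74 x 262 x 8 mm; origin under its centre.
- spanner: Bystander: steel open-ended spanner lying flat, 43 x 154 x 7 mm; origin under its centre.
Mind the look-alikes: they are no part of the job. There is more than one size of the pin; the job needs the smaller.

How it is judged (in metres and radians):
On the way, in this order (a step that is already met when the one before it is completed fails the run):
1. the pin stands in the guide bore, its nose on the solid shaft (horizontal distance between pin_tip and bore_mouth below 0.006 m and z of pin_tip in the frame of bore_mouth between -0.036 and -0.022 m), for 0.2 s.
2. the crank has been turned (more than 0.1 rad past its start region) and the pin's nose has fallen into the cross-hole (horizontal distance between pin_tip and bore_mouth below 0.006 m and z of pin_tip in the frame of bore_mouth below -0.037 m and value of joint crank above -0.4 rad), for 0.05 s.
At the end, for the whole second after the job is handed in: The pin is through the shaft and fully home: the underside of its collar within 4 mm of the bore mouth, the pin upright in the bore within 0.08 rad, at rest and let go (distance between pin_collar and bore_mouth below 0.004 m and angle between the z axis of pin and the z axis of bore_mouth, either way round below 0.08 rad and linear speed of pin below 0.01 m/s); the robot touches nothing.
It fails at once if the pin is forced: more than 45 N between the pin and the shaft that the crank carries (contact force between pin and crank_arm above 45 N).
It fails at once if a bystander is moved by more than 20 mm (distance of any of tin_paste, weight_200, caliper, spanner from where it was at the start of the episode above 0.02 m).
It also fails if it takes over 64 s, if anything falls off the work surface, if the arm or the gripper's body presses on something with over 40 N, if the wrist force passes 120 N, or if a joint passes its speed limit or range.

## Working session

There is one attempt and no reset: what is moved stays moved. The work goes in short steps, Python scripts to look and compute and a tool call to move; the robot and the scene stay as the last step left them, time stands still between calls to the robot, and variables do not carry over. Pictures are saved under pics/ and viewed, at most 10 in all, crops included, and the job is handed in when it is done.

Besides the shell and the picture viewer there is one more tool, called after "Emit:" as a command line: name --pt "numbers of a row" for each row, then --argument value for the rest. drive_tool: Moves the arm, as the interface text tells. Its arguments: {"type":"object","properties":{"targets":{"type":"array","items":{"type":"array","items":{"type":"number"}}}},"required":["targets"]}

```bash
mkdir -p pics; cat > h.py <<'E'
import numpy as np, cv2
from scipy.spatial.transform import Rotation as R
from bench import arm
def cam(name, st=None):
    p=arm.camera_params(name); f=240/np.tan(np.radians(p["fov_y"])/2)
    if name=="wrist":
        T=np.array(p["tool_from_camera"]); Rt=R.from_quat(st["ee_rot"]).as_matrix()
        Rc=Rt@T[:3,:3]; o=Rt@T[:3,3]+np.array(st["position"])
    else:
        Rw=R.from_rotvec(np.ravel(p["rvec"])).as_matrix(); Rc=Rw.T; o=-Rc@np.ravel(p["tvec"])
    return f,p["cx"],p["cy"],Rc,o
def ray(c,u,v):
    f,cx,cy,Rc,o=c; d=Rc@np.array([(u-cx)/f,(v-cy)/f,1]); return o,d/np.linalg.norm(d)
def onz(c,u,v,z):
    o,d=ray(c,u,v); return o+d*(z-o[2])/d[2]
def proj(c,P):
    f,cx,cy,Rc,o=c; q=Rc.T@(np.array(P)-o); return f*q[0]/q[2]+cx,f*q[1]/q[2]+cy
def two(c1,p1,c2,p2):
    o1,d1=ray(c1,*p1);o2,d2=ray(c2,*p2)
    t=np.linalg.lstsq(np.c_[d1,-d2],o2-o1,rcond=None)[0]; a=o1+t[0]*d1;b=o2+t[1]*d2
    return (a+b)/2,np.linalg.norm(a-b)
def blobs(m,amin=60):
    n,l,s,c=cv2.connectedComponentsWithStats(m.astype(np.uint8))
    return [(c[i].round(1).tolist(),s[i].tolist()) for i in range(1,n) if s[i,4]>=amin]
E
python3 - <<'E'
from h import *
st=arm.read_state(); print(st)
for n in("scene","top"):
    im=arm.get_image(n); cv2.imwrite(f"pics/{n}0.png",im)
    hsv=cv2.cvtColor(im,cv2.COLOR_BGR2HSV)
    h,s,v=hsv[...,0],hsv[...,1],hsv[...,2]
    print(n,"red",blobs(((h<6)|(h>174))&(s>140)&(v>60)))
    print("blue",blobs((h>98)&(h<125)&(s>110)&(v>40)))
    c=cam(n);print(c[4].round(),c[0])
E
```

```text
{'clock': 0.0, 'joints': array([-9.43404528e-01,  3.85558974e-01,  6.63530449e-03, -4.98871294e-04,
       -1.19399462e+00, -2.58578705e-01]), 'joint_vel': array([ 0.00127223,  0.00060043, -0.00027717,  0.0010799 ,  0.00075543,
        0.00192863]), 'joint_efforts': array([ 4.22738258e-04, -3.92292666e+01,  1.88408464e+01,  4.18643296e+00,
       -4.68039842e-03,  4.86446893e-06]), 'position': array([ 225.11578325, -582.42996676,  230.22384912]), 'ee_rot': array([-1.83272601e-01,  9.83061531e-01,  1.05794539e-03, -2.45315645e-04]), 'contact_force': array([ 0.60922506,  0.15577518, -0.20089794]), 'wrist_torque': array([-9.63012690e-03, -6.10815106e-05,  2.02668385e-02]), 'grasp_force': 0.0, 'gripper_width': 85.47911544857678}
scene red [([328.9, 238.1], [324, 229, 11, 20, 193]), ([351.3, 296.3], [347, 289, 14, 16, 129])]
blue [([69.1, 284.0], [15, 218, 112, 182, 8933]), ([247.8, 249.8], [230, 226, 43, 55, 1369]), ([219.1, 244.6], [214, 233, 14, 26, 136]), ([168.0, 307.2], [157, 294, 28, 29, 443]), ([13.6, 363.7], [0, 299, 41, 112, 1855]), ([192.1, 348.1], [160, 314, 77, 76, 2930]), ([332.2, 425.1], [187, 338, 350, 142, 23140]), ([11.6, 432.0], [0, 406, 35, 54, 990]), ([240.1, 474.3], [224, 465, 36, 15, 294])]
[-378. -616.  903.] 622.3279780485997
top red [([348.1, 244.0], [343, 239, 11, 11, 93])]
blue [([121.6, 240.6], [91, 124, 61, 234, 12507]), ([267.1, 260.1], [254, 243, 29, 35, 882]), ([231.0, 261.3], [228, 252, 8, 19, 105]), ([315.9, 395.6], [0, 318, 616, 162, 59427]), ([107.7, 378.0], [87, 369, 55, 29, 749]), ([620.5, 462.2], [591, 435, 49, 45, 1399])]
[ 488.  -21. 1396.] 564.8643583141281
```

View pics/scene0.png

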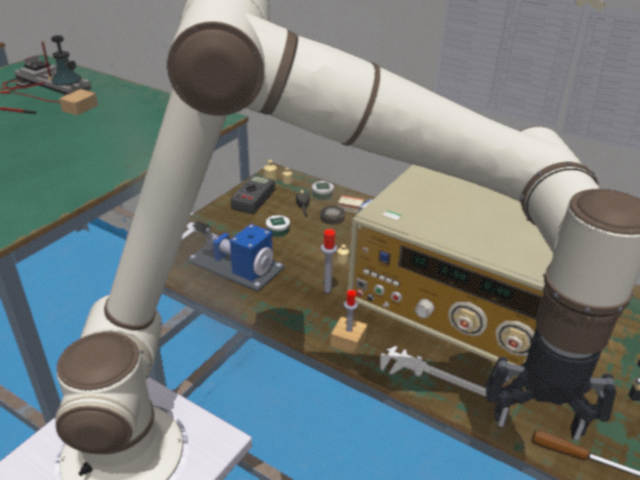

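View pics/top0.png

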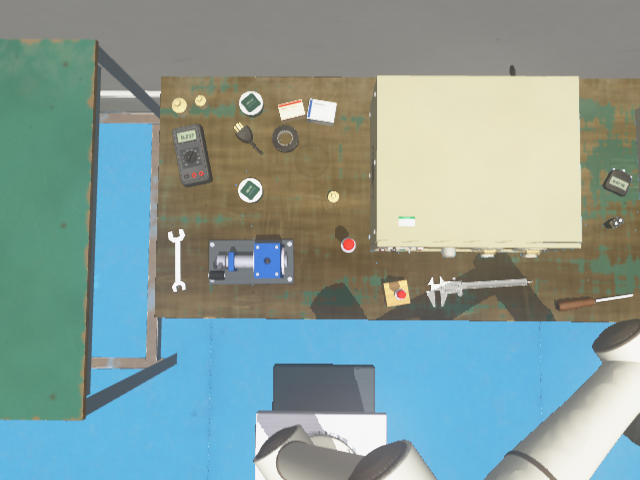

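The scene picture shows two red-handled pins. The small one is at scene (351,296) / top (402,294), in the wooden stand. A bigger one stands free at scene (329,238) / top (348,244). The task names the smaller pin in the wooden stand, so I'll confirm that one with a crop. The jig housing is at top (267,260) with its crank to the left (+y).

```bash
python3 - <<'E'
from h import *
t=cv2.imread("pics/top0.png"); s=cv2.imread("pics/scene0.png")
a=cv2.resize(t[225:325,195:425],None,fx=3.4,fy=3.4,interpolation=cv2.INTER_CUBIC)[:300]
a=cv2.resize(t[225:310,195:425],(782,289),interpolation=cv2.INTER_CUBIC)
b=cv2.resize(s[215:355,180:380],(420,294),interpolation=cv2.INTER_CUBIC)
o=np.zeros((589,790,3),np.uint8);o[:289,:782]=a;o[292:586,:420]=b
cv2.imwrite("pics/crop1.png",o)
hsv=cv2.cvtColor(t,cv2.COLOR_BGR2HSV);h,sa,v=cv2.split(hsv)
m=((h<6)|(h>174))&(sa>140)&(v>60);m[:,:380]=0;print(blobs(m,15))
c=cam("top");cs=cam("scene")
print("pin top",onz(c,401.5,294,133).round(1), two(cs,(351.3,296.3),c,(401.5,294)))
mb=((h>98)&(h<125)&(sa>110)&(v>40)).astype(np.uint8);mb[:,:250]=0;mb[320:]=0
k=max(cv2.findContours(mb,0,2)[0],key=cv2.contourArea);r=cv2.minAreaRect(k);print(r)
print("housing",[onz(c,*p,103).round(1).tolist() for p in cv2.boxPoints(r)],onz(c,*r[0],103))
dk=(v[235:290,205:297]);print(onz(c,267,261,103))
print("proj base",proj(c,(0,0,0)))
E
```

```text
[([401.1, 294.0], [397, 291, 9, 7, 51])]
pin top [ 448.3 -179.6  133. ] (array([ 447.57809133, -180.8278464 ,  118.99217271]), np.float64(1.2333132101174564))
((268.0, 260.0), (34.0, 28.0), 90.0)
housing [[560.6, 155.0, 103.0], [561.2, 90.6, 103.0], [483.3, 89.5, 103.0], [482.7, 153.6, 103.0]] [521.87173369 122.19879918 103.        ]
[519.55905049 124.45651278 103.        ]
proj base (np.float64(319.8042496353991), np.float64(477.89452141038225))
```

View pics/crop1.png

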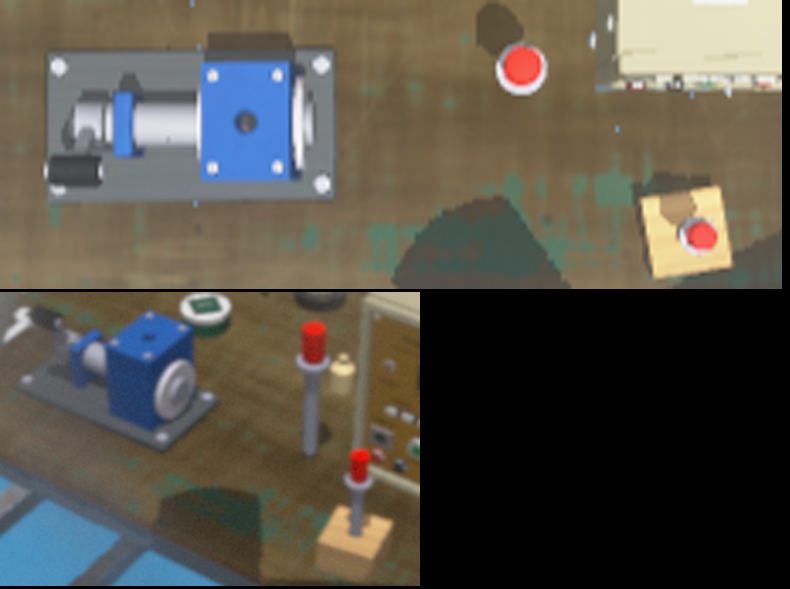

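Crop confirms it: the shorter, thinner red pin stands in the wooden stand, crop (700,235). The big one at crop (522,67) stands free and is the decoy. The bore is at crop (246,121), which is top (267.4,260.6). The black crank grip is at crop (75,170). Next I move over the pin.

Emit:
drive_tool --pt "-1 -32 27 0 4" --pt "-1 -64 54 0 8" --pt "-1 -96 81 0 12" --pt "-1 -128 108 0 16" --pt "-1 -160 135 0 21" --pt "-1 -192 162 0 21" --pt "-1 -224 189 0 21" --pt "-1 -256 216 0 21" --pt "-1 -288 243 0 21" --pt "-1 -320 270 0 21" --pt "-1 -353 296 10 21" --pt "-1 -353 296 10 21"

```text
clock: 1.3
position: [449.0, -176.2, 220.0]
ee_rot: [-0.004, 1.0, 0.0, -0.001]
contact_force: [-0.0, 0.1, 0.1]
gripper_width: 85.4
grasp_force: 0.0
```

```bash
cat > w.py <<'E'
from h import *
import sys
st=arm.read_state(); im=arm.get_image("wrist"); cv2.imwrite(f"pics/{sys.argv[1]}.png",im)
print(st["clock"],st["position"].round(1),R.from_quat(st["ee_rot"]).as_matrix().round(3).tolist(),st["contact_force"].round(1))
c=cam("wrist",st); h,s,v=cv2.split(cv2.cvtColor(im,cv2.COLOR_BGR2HSV))
E
cat > w1.py <<'E'
from w import *
print(c[4],blobs(((h<6)|(h>174))&(s>140)&(v>60)))
for P in((448,-180,133),(448,-180,118)): print(proj(c,P))
E
python3 w1.py w1
```

```text
1.3 [ 449.  -176.2  220. ] [[-1.0, -0.007, -0.002], [-0.007, 1.0, 0.001], [0.002, 0.001, -1.0]] [-0.   0.1  0.1]
[ 379.35987301 -177.56372971  363.24193852] [([317.3, 234.6], [302, 215, 32, 39, 937]), ([361.3, 326.1], [353, 321, 16, 14, 113]), ([45.4, 335.4], [32, 331, 29, 10, 137]), ([256.8, 342.7], [250, 338, 15, 10, 116])]
(np.float64(317.28801036358175), np.float64(244.5630668004287))
(np.float64(317.57542412788257), np.float64(237.65122517917564))
```

View pics/w1.png

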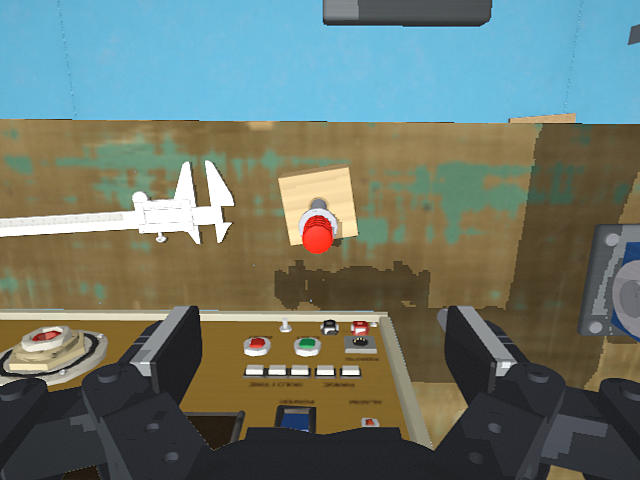

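The wrist picture shows the pin's red grip at (317,235), within 2 mm of the prediction, and the caliper well to the left. Descending and gripping above the collar.

Emit:
drive_tool --pt "-1 2.5 -3.8 40 0" --pt "-1 2.5 -3.8 80 0" --pt "-1 2.5 -3.8 105 0" --pt "-1 2.5 -3.8 113.5 0" --pt "-1 2.5 -3.8 113.5 0" --pt "1 2.5 -3.8 113.5 0" --pt "1 2.5 -3.8 113.5 0" --pt "1 2.5 -3.8 113.5 0" --pt "1 2.5 -3.8 113.5 0" --pt "1 2.5 -3.8 113.5 0" --pt "1 2.5 -3.8 113.5 0" --pt "1 2.5 -3.8 113.5 0"

```text
clock: 2.55
position: [446.0, -183.1, 108.5]
ee_rot: [-0.001, 1.0, 0.0, 0.001]
contact_force: [-1.4, 3.3, 5.1]
gripper_width: 16.2
grasp_force: 58.5
```

Emit:
drive_tool --pt "1 0 0 -10 0" --pt "1 0 0 -25 0" --pt "1 0 0 -45 0" --pt "1 0 0 -80 0" --pt "1 0 0 -115 0" --pt "1 0 0 -130 0" --pt "1 0 0 -130 0" --pt "1 0 0 -130 0"

```text
clock: 3.35
position: [444.6, -183.3, 237.1]
ee_rot: [-0.001, 1.0, 0.0, -0.001]
contact_force: [0.1, -0.0, -1.7]
gripper_width: 15.9
grasp_force: 58.5
```

```bash
python3 - <<'E'
from h import *
st=arm.read_state();print(st["position"],st["contact_force"],st["gripper_width"])
for n in("scene","top"):
    im=arm.get_image(n);cv2.imwrite(f"pics/{n}1.png",im);h,s,v=cv2.split(cv2.cvtColor(im,cv2.COLOR_BGR2HSV))
    print(n,blobs(((h<6)|(h>174))&(s>140)&(v>60),15))
E
python3 w1.py w2
```

```text
[ 444.57334504 -183.34734037  237.10103861] [ 0.06303433 -0.046129   -1.66154173] 15.939722924675923
scene [([329.0, 238.7], [324, 229, 11, 20, 177]), ([353.9, 243.6], [351, 236, 7, 17, 97]), ([587.8, 355.1], [580, 343, 18, 25, 109])]
top [([348.4, 244.1], [344, 239, 10, 11, 85])]
3.45 [ 444.3 -183.3  236.2] [[-1.0, -0.002, -0.003], [-0.002, 1.0, 0.001], [0.003, 0.001, -1.0]] [-0.2  0.3 -1.3]
[ 374.85553618 -184.23224719  379.57010232] [([323.1, 326.7], [298, 286, 51, 81, 3402]), ([70.2, 332.1], [58, 328, 26, 9, 119])]
(np.float64(329.0338081483984), np.float64(244.7850995313367))
(np.float64(328.6890992456192), np.float64(238.3315756727423))
```

View pics/w2.png

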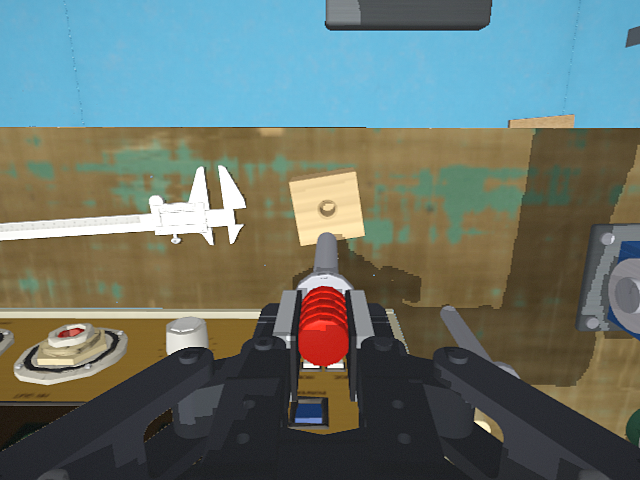

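The pin is held upright between the pads: red grip at (323,327), shank end at about (326,237), stand hole empty at (327,209). I work out the tip offset, then carry the pin towards the jig.

```bash
python3 - <<'E'
from h import *
st={"position":np.array([444.3,-183.3,236.2]),"ee_rot":np.array(arm.read_state()["ee_rot"])}
c=cam("wrist",st);im=cv2.imread("pics/w2.png");h,s,v=cv2.split(cv2.cvtColor(im,cv2.COLOR_BGR2HSV))
m=(s[225:280,300:350]<45)
for r in range(0,55,5):
    x=np.where(m[r])[0];print(225+r,(x.min()+300,x.max()+300,len(x)) if len(x) else None, end=' ')
print()
for P in((0,0,15),(0,0,0-10),(0,0,-99.5)):print(P,proj(c,st["position"]+np.array(P)))
for vv in(233,236,239):print(onz(c,326,vv,136.7)-st["position"])
print("redtop ctr",onz(c,323,345,236.2+25.5)-st["position"])
cT=cam("top");cS=cam("scene");print("bigpin",two(cS,(329,238.7),cT,(348.4,244.1)))
E
```

```text
225 None 230 None 235 (np.int64(320), np.int64(333), 14) 240 (np.int64(318), np.int64(336), 19) 245 (np.int64(316), np.int64(336), 21) 250 (np.int64(316), np.int64(336), 21) 255 (np.int64(315), np.int64(337), 23) 260 (np.int64(315), np.int64(337), 23) 265 (np.int64(314), np.int64(337), 24) 270 (np.int64(313), np.int64(338), 26) 275 (np.int64(307), np.int64(342), 36) 
(0, 0, 15) (np.float64(324.72256601484804), np.float64(331.4953657318524))
(0, 0, -10) (np.float64(324.4160022256638), np.float64(301.41227081502154))
(0, 0, -99.5) (np.float64(323.7973182404522), np.float64(240.7008309539466))
[ -4.90177506   1.33127166 -99.5       ]
[ -2.99964178   1.3402171  -99.5       ]
[ -1.08966909   1.3491994  -99.5       ]
redtop ctr [-0.86222305 -0.60918434 25.5       ]
bigpin (array([557.44089641, -59.93187412, 144.88175897]), np.float64(1.1010488776938163))
```

Emit:
drive_tool --pt "1 0 40 0 0" --pt "1 0 80 0 0" --pt "1 0 120 0 0" --pt "1 0 160 0 0" --pt "1 -10 200 0 0" --pt "1 -25 240 0 0" --pt "1 -45 275 0 0" --pt "1 -65 295 0 0" --pt "1 -74 303 0 0" --pt "1 -74 303 0 0" --pt "1 -74 303 0 0" --pt "1 -74 303 0 0"

```text
clock: 4.7
position: [517.8, 118.6, 237.6]
ee_rot: [-0.001, 1.0, -0.0, -0.0]
contact_force: [0.9, 0.5, -1.3]
gripper_width: 16.0
grasp_force: 58.8
```

```bash
python3 w1.py w3
```

```text
4.7 [517.8 118.6 237.6] [[-1.0, -0.001, -0.001], [-0.001, 1.0, -0.0], [0.001, -0.0, -1.0]] [ 0.9  0.5 -1.3]
[448.06163596 117.88296216 380.80910829] [([19.8, 243.7], [8, 239, 22, 11, 117]), ([33.1, 302.6], [0, 274, 72, 59, 2805]), ([323.0, 326.7], [298, 286, 51, 80, 3400])]
(np.float64(-190.94172944736414), np.float64(121.15065297215277))
(np.float64(-161.58905076289705), np.float64(121.2128059592043))
```

View pics/w3.png

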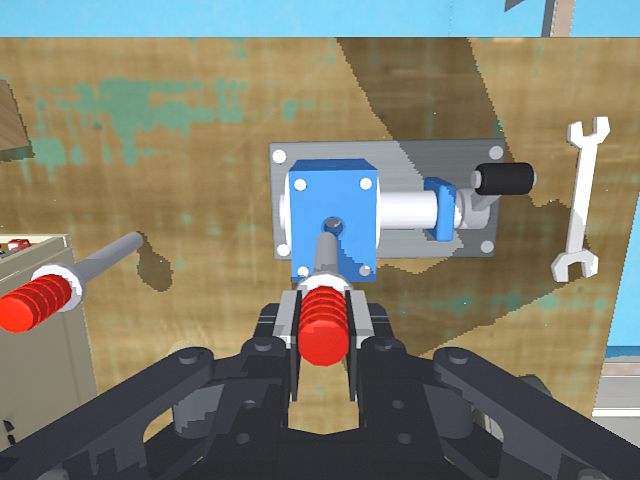

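The wrist picture shows the bore at about (333,224) just ahead of the pin tip (326,235), housing-top screws near (300,185), (366,184) and (365,270), and the crank grip at (504,179).

```bash
python3 - <<'E'
from h import *
st=arm.read_state();c=cam("wrist",st);im=cv2.imread("pics/w3.png");h,s,v=cv2.split(cv2.cvtColor(im,cv2.COLOR_BGR2HSV))
nb=~((h>98)&(h<125)&(s>110)); nb[:,:285]=0;nb[:,380:]=0;nb[:165]=0;nb[282:]=0
for b in blobs(nb,10):print(b, onz(c,*b[0],103).round(1))
for r in range(212,240,2):
    x=np.where(nb[r,310:355])[0]+310;print(r,x.min() if len(x) else None,x.max() if len(x) else None,v[r,333],end=' | ')
print()
for vv in(221,223,225):print(vv,onz(c,332.7,vv,103).round(1))
k=(v<60)&(s<90);k[:,:465]=0;k[150:210];k[:155]=0;k[205:]=0
for b in blobs(k,100):print("grip",b,onz(c,*b[0],98.6).round(1))
tip=onz(c,326,236,st["position"][2]-99.5);print("tip",tip.round(1))
E
```

```text
([287.6, 228.4], [285, 165, 9, 117, 690]) [519.6  93.4 103. ]
([377.5, 226.4], [371, 165, 9, 117, 439]) [518.  156.2 103. ]
([365.3, 183.2], [360, 177, 12, 13, 122]) [487.9 146.7 103. ]
([299.8, 184.4], [294, 179, 13, 12, 122]) [488.8 102.4 103. ]
([332.7, 222.3], [325, 218, 16, 9, 103]) [515.2 124.9 103. ]
([323.4, 261.4], [297, 232, 52, 50, 1332]) [543.9 118.5 103. ]
([364.3, 270.0], [359, 265, 12, 11, 104]) [550.4 147.9 103. ]
212 None None 250 | 214 None None 252 | 216 None None 209 | 218 332 334 161 | 220 328 339 111 | 222 326 340 116 | 224 326 339 107 | 226 328 336 113 | 228 None None 161 | 230 None None 159 | 232 323 330 123 | 234 320 333 137 | 236 318 334 154 | 238 317 335 151 | 
221 [514.2 124.9 103. ]
223 [515.7 124.9 103. ]
225 [517.1 124.9 103. ]
grip ([504.9, 178.5], [475, 163, 59, 32, 1654]) [485.1 242.9  98.6]
tip [515.3 120.  138.4]
```

Bore from the screw diagonal: (519.6, 125.1). Tip: (515.3, 120.0). I shift by +4.3, +5.1 mm and lower gently.

Emit:
drive_tool --pt "1 -4.3 5.1 0 0" --pt "1 -4.3 5.1 10 0" --pt "1 -4.3 5.1 20 0" --pt "1 -4.3 5.1 28 0" --pt "1 -4.3 5.1 32 0" --pt "1 -4.3 5.1 35 0" --pt "1 -4.3 5.1 38 0" --pt "1 -4.3 5.1 40 0" --pt "1 -4.3 5.1 40 0"

```text
clock: 5.65
position: [522.5, 124.5, 197.8]
ee_rot: [-0.001, 1.0, -0.0, -0.001]
contact_force: [-1.2, -1.1, 0.2]
gripper_width: 16.0
grasp_force: 58.7
```

Emit:
drive_tool --pt "1 0 0 4 0" --pt "1 0 0 8 0" --pt "1 0 0 12 0" --pt "1 0 0 16 0" --pt "1 0 0 19 0" --pt "1 0 0 19 0"

```text
clock: 6.25
position: [522.3, 124.7, 177.8]
ee_rot: [-0.001, 1.0, -0.0, -0.001]
contact_force: [-2.3, -1.5, -1.1]
gripper_width: 16.1
grasp_force: 58.7
```

```bash
python3 w1.py w4
```

```text
6.25 [522.3 124.7 177.8] [[-1.0, -0.002, -0.002], [-0.002, 1.0, -0.001], [0.002, -0.001, -1.0]] [-2.3 -1.5 -1.1]
[452.71281839 123.90752001 321.03916263] [([323.1, 326.6], [298, 285, 51, 82, 3452])]
(np.float64(-372.6680991199866), np.float64(109.56736710644216))
(np.float64(-320.8833661566511), np.float64(110.5469998145272))
```

View pics/w4.png

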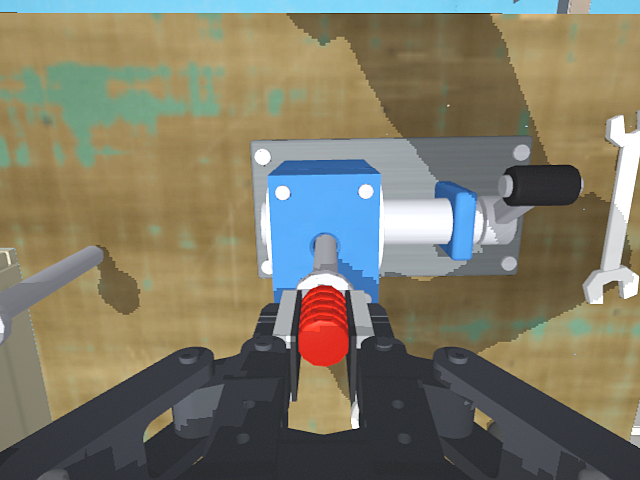

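The pin is in the bore: the shank enters at (325,245) and the side force is small. Now the last few mm down to the shaft.

Emit:
drive_tool --pt "1 0 0 1 0" --pt "1 0 0 2 0" --pt "1 0 0 3 0" --pt "1 0 0 3 0"

```text
clock: 6.7
position: [522.7, 124.7, 175.7]
ee_rot: [-0.001, 1.0, -0.0, -0.0]
contact_force: [-3.4, -1.9, -0.3]
gripper_width: 15.8
grasp_force: 58.7
```

Emit:
drive_tool --pt "1 1.2 -0.5 0.5 0" --pt "1 1.2 -0.5 1 0" --pt "1 1.2 -0.5 1 0" --pt "0.3 1.2 -0.5 1 0" --pt "-0.3 1.2 -0.5 1 0" --pt "-1 1.2 -0.5 1 0" --pt "-1 1.2 -0.5 1 0" --pt "-1 1.2 -0.5 1 0" --pt "-1 1.2 -0.5 1 0"

```text
clock: 7.6
position: [522.0, 124.5, 174.9]
ee_rot: [-0.001, 1.0, 0.0, 0.0]
contact_force: [-0.5, -0.4, 0.1]
gripper_width: 85.2
grasp_force: 0.0
```

```bash
python3 w1.py w5; python3 - <<'E'
from h import *
for n in("scene","top"):
    im=arm.get_image(n);cv2.imwrite(f"pics/{n}2.png",im);h,s,v=cv2.split(cv2.cvtColor(im,cv2.COLOR_BGR2HSV))
    print(n,blobs(((h<6)|(h>174))&(s>140)&(v>60),12),proj(cam(n),(519.6,125.1,183)),proj(cam(n),(519.6,125.1,198)))
E
```

```text
7.6 [522.  124.5 174.9] [[-1.0, -0.002, 0.0], [-0.002, 1.0, 0.0], [-0.0, 0.0, -1.0]] [-0.5 -0.4  0.1]
[451.97065326 123.55418263 317.96501557] [([326.4, 324.2], [300, 284, 54, 80, 3429])]
(np.float64(-384.71626234862237), np.float64(109.76151105085256))
(np.float64(-331.2218690932713), np.float64(110.65869306790935))
scene [([250.0, 205.0], [246, 198, 9, 15, 110]), ([329.0, 238.0], [324, 229, 11, 20, 193]), ([588.1, 354.7], [580, 343, 17, 25, 104])] (np.float64(248.70267129651853), np.float64(205.09595255960573)) (np.float64(248.39189153366098), np.float64(199.20607615680802))
top [([200.9, 173.4], [199, 172, 5, 4, 14]), ([348.1, 244.0], [343, 239, 11, 11, 93])] (np.float64(262.536398845695), np.float64(260.04212467063246)) (np.float64(261.6900050909053), np.float64(259.85248961488423))
```

The pin stands at the right height: the grip centre at scene (250,205) matches a predicted 183 mm, so the nose is on the shaft. Scene row also gives a drop detector (22 mm ≈ 8.6 px). Now up, over to the robot's side of the crank grip, fingers shut.

Emit:
drive_tool --pt "-1 0 0 -10 0" --pt "-1 0 0 -30 0" --pt "-1 0 0 -50 0" --pt "-0.5 30 40 -55 0" --pt "1 60 80 -55 0" --pt "1 80 118 -55 0" --pt "1 80 118 -20 0" --pt "1 80 118 20 0" --pt "1 80 118 60 0" --pt "1 80 118 83 0" --pt "1 80 118 83 0" --pt "1 80 118 83 0"

```text
clock: 8.95
position: [442.3, 242.8, 92.8]
ee_rot: [-0.001, 1.0, 0.0, 0.001]
contact_force: [0.0, -0.1, 0.6]
gripper_width: -0.1
grasp_force: 0.0
```

```bash
cat > s.py <<'E'
from h import *
import sys
st=arm.read_state();print(st["clock"],st["position"].round(1),st["contact_force"].round(1))
im=arm.get_image("scene");h,s,v=cv2.split(cv2.cvtColor(im,cv2.COLOR_BGR2HSV))
print([b for b in blobs(((h<6)|(h>174))&(s>140)&(v>60),12) if b[0][0]<300],"pin row 205=on shaft, ~213.6=dropped")
E
python3 s.py; python3 w1.py w6
```

```text
8.95 [442.3 242.8  92.8] [ 0.  -0.1  0.6]
[([11.5, 109.4], [1, 108, 21, 4, 24]), ([249.9, 204.6], [245, 197, 10, 16, 117])] pin row 205=on shaft, ~213.6=dropped
9.0 [442.7 243.1  93.5] [[-1.0, -0.003, 0.002], [-0.003, 1.0, 0.002], [-0.002, 0.002, -1.0]] [ 0.5  0.2 -0.4]
[372.38291788 241.96164032 236.43704909] []
(np.float64(-1135.264038999343), np.float64(387.0442787238278))
(np.float64(-977.862891932956), np.float64(358.27688930152664))
```

View pics/w6.png

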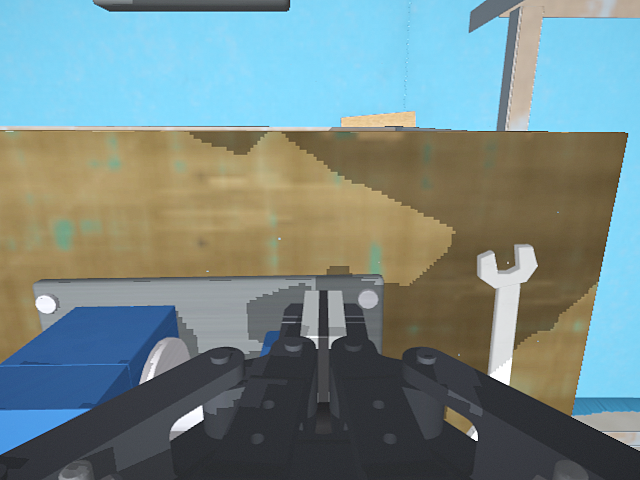

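The closed fingers are on the robot's side of the crank, at about (322,300) in the picture, clear of the spanner. Pushing gently.

Emit:
drive_tool --pt "1 -6 0 0 0" --pt "1 -12 0 0 0" --pt "1 -16 0 0 0" --pt "1 -19 0 0 0" --pt "1 -22 0 0 0" --pt "1 -25 0 0 0" --pt "1 -28 0 0 0" --pt "1 -31 0 0 0" --pt "1 -34 0 0 0"

```text
clock: 9.95
position: [475.7, 242.3, 91.7]
ee_rot: [-0.001, 1.0, -0.0, -0.0]
contact_force: [-2.6, 1.1, 0.2]
gripper_width: -0.1
grasp_force: 0.8
```

```bash
python3 s.py
```

```text
9.95 [475.7 242.3  91.7] [-2.6  1.1  0.2]
[([15.0, 109.9], [7, 109, 15, 3, 18]), ([247.2, 206.8], [243, 200, 10, 15, 114])] pin row 205=on shaft, ~213.6=dropped
```

Emit:
drive_tool --pt "1 -1.5 0 0 0" --pt "1 -3 0 0 0" --pt "1 -4.5 0 0 0" --pt "1 -6 0 0 0"

```text
clock: 10.4
position: [481.7, 242.3, 91.9]
ee_rot: [-0.001, 1.0, 0.0, 0.0]
contact_force: [-1.4, 0.6, -0.1]
gripper_width: 0.3
grasp_force: 0.6
```

```bash
python3 s.py
```

```text
10.4 [481.7 242.3  91.9] [-1.4  0.6 -0.1]
[([15.9, 109.9], [9, 109, 13, 3, 16]), ([247.3, 207.1], [243, 201, 10, 14, 115])] pin row 205=on shaft, ~213.6=dropped
```

Emit:
drive_tool --pt "1 -1.5 0 0 0" --pt "1 -3 0 0 0" --pt "1 -4.5 0 0 0" --pt "1 -6 0 0 0"

```text
clock: 10.85
position: [487.5, 242.1, 91.7]
ee_rot: [-0.001, 1.0, -0.0, -0.0]
contact_force: [-1.3, 0.1, -0.3]
gripper_width: -0.2
grasp_force: 0.6
```

```bash
python3 s.py
```

```text
10.85 [487.5 242.1  91.7] [-1.3  0.1 -0.3]
[([16.3, 110.1], [11, 109, 11, 3, 12]), ([248.2, 212.7], [243, 206, 10, 15, 118])] pin row 205=on shaft, ~213.6=dropped
```

The pin has started to drop (row 207 → 212.7). I wait a moment, then nudge slightly.

Emit:
drive_tool --pt "1 0 0 0 0" --pt "1 -1 0 0 0" --pt "1 -2 0 0 0" --pt "1 -2 0 0 0"

```text
clock: 11.3
position: [489.6, 242.2, 91.8]
ee_rot: [-0.001, 1.0, -0.0, -0.0]
contact_force: [-0.5, 0.6, 0.4]
gripper_width: 0.3
grasp_force: 0.3
```

```bash
python3 s.py
```

```text
11.3 [489.6 242.2  91.8] [-0.5  0.6  0.4]
[([16.8, 110.1], [12, 109, 10, 3, 13]), ([248.8, 212.4], [244, 206, 10, 15, 116])] pin row 205=on shaft, ~213.6=dropped
```

Emit:
drive_tool --pt "1 -1 0 0 0" --pt "1 -2 0 0 0" --pt "1 -3 0 0 0" --pt "1 -4 0 0 0" --pt "1 -4 0 0 0"

```text
clock: 11.85
position: [493.7, 242.3, 91.8]
ee_rot: [-0.001, 1.0, 0.0, 0.0]
contact_force: [-0.3, 0.3, -0.1]
gripper_width: -0.1
grasp_force: 0.3
```

```bash
python3 s.py
```

```text
11.85 [493.7 242.3  91.8] [-0.3  0.3 -0.1]
[([248.5, 212.7], [244, 206, 10, 15, 116])] pin row 205=on shaft, ~213.6=dropped
```

Emit:
drive_tool --pt "1 -1 0 0 0" --pt "1 -2 0 0 0" --pt "1 -3 0 0 0" --pt "1 -3 0 0 0"

```text
clock: 12.3
position: [496.6, 242.3, 91.7]
ee_rot: [-0.001, 1.0, -0.0, -0.0]
contact_force: [-0.4, -0.4, 0.2]
gripper_width: -0.2
grasp_force: 0.6
```

```bash
python3 s.py; python3 - <<'E'
from h import *
im=arm.get_image("scene");cv2.imwrite("pics/s3.png",cv2.resize(im[170:310,150:310],(800,600)[:2],interpolation=cv2.INTER_CUBIC))
E
```

```text
12.3 [496.6 242.3  91.7] [-0.4 -0.4  0.2]
[([248.7, 212.7], [244, 206, 10, 15, 112])] pin row 205=on shaft, ~213.6=dropped
```

View pics/s3.png

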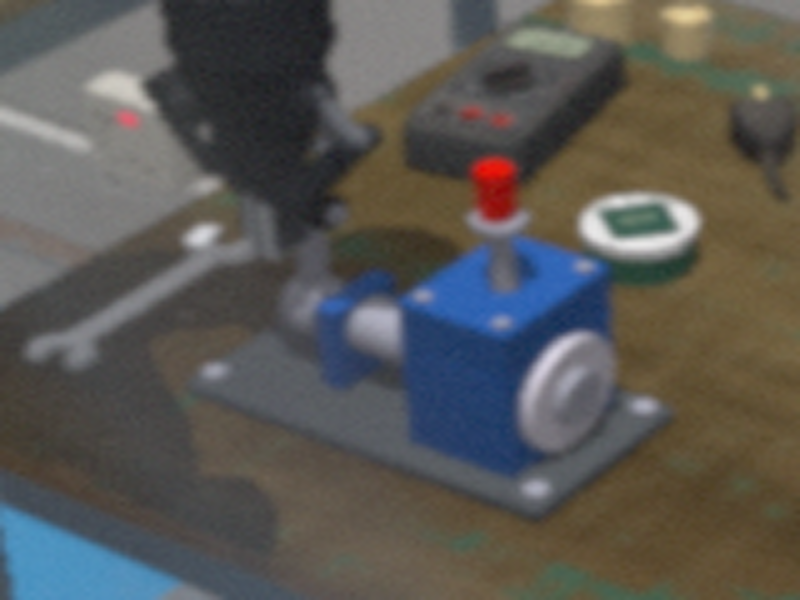

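The picture shows the pin dropped: the collar is still about 38 mm above the housing top, and the crank arm is near upright at (315,265). Backing off, then over the pin with fingers shut.

Emit:
drive_tool --pt "1 10 0 0 0" --pt "1 10 0 -40 0" --pt "1 10 0 -80 0" --pt "1 10 0 -110 0" --pt "1 0 -35 -110 0" --pt "1 -10 -75 -110 0" --pt "1 -24 -117 -110 0" --pt "1 -24 -117 -110 0" --pt "1 -24 -117 -110 0"

```text
clock: 13.3
position: [520.8, 124.6, 202.0]
ee_rot: [-0.0, 1.0, 0.0, 0.0]
contact_force: [-0.1, -0.9, -0.5]
gripper_width: 0.0
grasp_force: 0.0
```

```bash
python3 s.py; python3 w1.py w7; python3 - <<'E'
from h import *
st=arm.read_state();print(proj(cam("wrist",st),(519.6,125.1,176)),proj(cam("scene"),(519.6,125.1,161)))
E
```

```text
13.3 [520.8 124.6 202. ] [-0.1 -0.9 -0.5]
[([248.4, 213.1], [244, 207, 10, 14, 105])] pin row 205=on shaft, ~213.6=dropped
13.35 [520.6 125.4 202. ] [[-1.0, -0.002, 0.001], [-0.002, 1.0, 0.0], [-0.001, 0.0, -1.0]] [-0.3  0.6  0.3]
[450.63216093 124.52909423 345.03028566] [([328.5, 270.0], [310, 246, 40, 48, 1491]), ([8.6, 312.0], [0, 291, 22, 45, 707])]
(np.float64(-294.8563120864881), np.float64(114.43685476750899))
(np.float64(-253.8355243766867), np.float64(114.90851011157828))
(np.float64(322.3120577730486), np.float64(284.1074436530375)) (np.float64(249.15131475744914), np.float64(213.59861215850606))
```

Emit:
drive_tool --pt "1 1.5 1.5 12 0" --pt "1 1.5 1.5 20 0" --pt "1 1.5 1.5 24 0" --pt "1 1.5 1.5 26 0" --pt "1 1.5 1.5 27 0" --pt "1 1.5 1.5 28 0" --pt "1 1.5 1.5 28 0"

```text
clock: 14.1
position: [519.5, 126.9, 174.0]
ee_rot: [-0.001, 1.0, 0.0, 0.0]
contact_force: [-1.1, 0.5, 0.1]
gripper_width: 0.4
grasp_force: 0.1
```

Emit:
drive_tool --pt "1 0 0 1 0" --pt "1 0 0 2 0" --pt "1 0 0 3 0" --pt "1 0 0 3 0"

```text
clock: 14.5
position: [519.8, 127.0, 171.5]
ee_rot: [-0.001, 1.0, 0.0, 0.001]
contact_force: [-0.1, 1.1, 4.8]
gripper_width: 0.2
grasp_force: 2.2
```

```bash
python3 s.py
```

```text
14.5 [519.8 127.  171.5] [-0.1  1.1  4.8]
[([248.9, 216.2], [245, 211, 9, 11, 73])] pin row 205=on shaft, ~213.6=dropped
```

Contact at about 5 N. Pressing on in small steps.

Emit:
drive_tool --pt "1 0 0 0.7 0" --pt "1 0 0 1.4 0" --pt "1 0 0 2 0" --pt "1 0 0 2 0"

```text
clock: 14.95
position: [519.3, 126.9, 168.7]
ee_rot: [-0.001, 1.0, -0.0, -0.0]
contact_force: [0.4, 0.6, 3.9]
gripper_width: -0.0
grasp_force: 1.7
```

Emit:
drive_tool --pt "1 0 0 1 0" --pt "1 0 0 2 0" --pt "1 0 0 3 0" --pt "1 0 0 4 0" --pt "1 0 0 4 0"

```text
clock: 15.45
position: [519.1, 126.7, 164.6]
ee_rot: [-0.001, 1.0, -0.0, -0.0]
contact_force: [-0.3, 0.4, 4.3]
gripper_width: -0.1
grasp_force: 1.8
```

Emit:
drive_tool --pt "1 0 0 1 0" --pt "1 0 0 2 0" --pt "1 0 0 3 0" --pt "1 0 0 4 0" --pt "1 0 0 5 0" --pt "1 0 0 6 0" --pt "1 0 0 6 0"

```text
clock: 16.15
position: [519.4, 126.6, 159.0]
ee_rot: [-0.001, 1.0, -0.0, 0.0]
contact_force: [-0.7, -1.0, 5.3]
gripper_width: -0.1
grasp_force: 2.7
```

```bash
python3 s.py
```

```text
16.15 [519.4 126.6 159. ] [-0.7 -1.   5.3]
[([249.2, 221.4], [246, 216, 8, 11, 65])] pin row 205=on shaft, ~213.6=dropped
```

Pin going down smoothly. Continue.

Emit:
drive_tool --pt "1 0 0 1.5 0" --pt "1 0 0 3 0" --pt "1 0 0 4.5 0" --pt "1 0 0 6 0" --pt "1 0 0 7.5 0" --pt "1 0 0 9 0" --pt "1 0 0 10 0" --pt "1 0 0 10 0"

```text
clock: 17.0
position: [519.5, 126.1, 149.3]
ee_rot: [-0.001, 1.0, -0.001, 0.0]
contact_force: [-0.1, -2.3, 6.4]
gripper_width: 0.2
grasp_force: 3.3
```

Emit:
drive_tool --pt "1 0 0 1.5 0" --pt "1 0 0 3 0" --pt "1 0 0 4.5 0" --pt "1 0 0 6 0" --pt "1 0 0 7 0" --pt "1 0 0 8 0" --pt "1 0 0 8 0"

```text
clock: 17.7
position: [519.5, 126.4, 140.9]
ee_rot: [-0.001, 1.0, -0.0, 0.0]
contact_force: [1.7, -2.8, 4.2]
gripper_width: 0.1
grasp_force: 2.3
```

```bash
python3 s.py
```

```text
17.7 [519.5 126.4 140.9] [ 1.7 -2.8  4.2]
[([250.2, 228.0], [246, 223, 8, 11, 64])] pin row 205=on shaft, ~213.6=dropped
```

Emit:
drive_tool --pt "1 0 0 0.7 0" --pt "1 0 0 1.4 0" --pt "1 0 0 2 0" --pt "1 0 0 2 0"

```text
clock: 18.15
position: [519.1, 126.8, 138.6]
ee_rot: [-0.001, 1.0, -0.0, -0.0]
contact_force: [1.0, -1.4, 5.0]
gripper_width: -0.1
grasp_force: 2.0
```

Emit:
drive_tool --pt "1 0 0 0.7 0" --pt "1 0 0 1.4 0" --pt "1 0 0 1.4 0"

```text
clock: 18.45
position: [519.2, 126.9, 138.2]
ee_rot: [-0.001, 1.0, -0.0, 0.0]
contact_force: [-1.7, -2.0, 9.1]
gripper_width: 0.2
grasp_force: 4.5
```

Emit:
drive_tool --pt "1 0 0 0.6 0" --pt "1 0 0 1.2 0" --pt "1 0 0 1.2 0"

```text
clock: 18.75
position: [519.3, 126.9, 138.1]
ee_rot: [-0.002, 1.0, -0.0, 0.0]
contact_force: [-2.9, -1.0, 15.0]
gripper_width: -0.1
grasp_force: 7.3
```

The height no longer changes while the force climbs to 15 N at z ≈ 138, so the collar is seated. Retreating and checking.

Emit:
drive_tool --pt "1 0 0 -5 0" --pt "1 0 0 -25 0" --pt "1 0 0 -60 0" --pt "1 30 0 -90 0" --pt "1 70 0 -90 0" --pt "1 110 0 -90 0" --pt "1 110 0 -90 0"

```text
clock: 19.45
position: [404.5, 125.6, 225.2]
ee_rot: [-0.002, 1.0, 0.0, -0.002]
contact_force: [0.8, 0.2, -0.0]
gripper_width: 0.2
grasp_force: 0.0
```

```bash
python3 s.py; python3 - <<'E'
from h import *
print(proj(cam("scene"),(519.6,125.1,123)))
im=arm.get_image("scene");cv2.imwrite("pics/s4.png",cv2.resize(im[170:310,150:310],(800,600),interpolation=cv2.INTER_CUBIC))
E
```

```text
19.45 [404.5 125.6 225.2] [ 0.8  0.2 -0. ]
[([14.7, 109.8], [7, 109, 15, 3, 19]), ([250.5, 227.1], [247, 221, 8, 14, 87])] pin row 205=on shaft, ~213.6=dropped
(np.float64(249.90679975732132), np.float64(227.91651121506212))
```

View pics/s4.png

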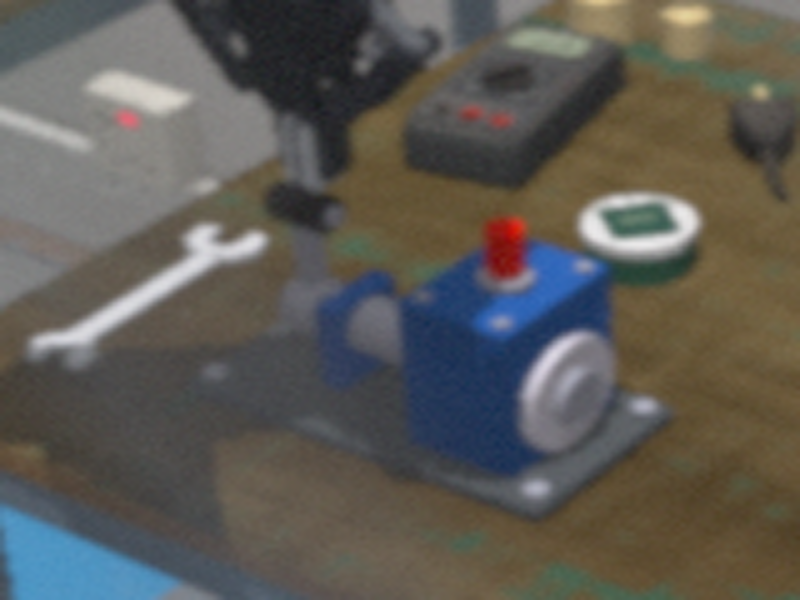

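The collar lies flat on the housing at crop (508,275), the crank is upright and the robot is clear. Handing in.

```bash
python3 -c "
from bench import arm
print(arm.job_done())"
```

```text
the job is handed in; nothing more can be done
None
```

The pin is through the shaft with its collar flat on the housing and the crank locked, and I handed the job in at about 19.5 s; pressing it home read at most 15 N, and the verdict was not reported.

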